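# Shut the shavings box, then lift the freshly oiled plane knob with the tongs

## Robot

A 6-joint arm with a two-finger parallel gripper is mounted at the origin on the work surface. World frame = base frame: x ahead of the robot, y to its left, z up, the work surface at z = 0. Lengths are in mm, angles in rad, forces in N, time in s.
With the tool pointing down it reaches from about 350 to 875 mm from the base axis. Payload 4.2 kg.
Tool frame: the origin (TCP) lies midway between the tips of the shut fingers; the grasp point (between the pads) lies 19 mm behind it (arm.tcp_to_grasp is the distance from the TCP to the grasp point, in mm); z points along the fingers, y is the line along which they close (so a half turn about z gives the same grasp; the last joint's range is limited). The gripper opens to 85 mm and grips with 20 to 120 N. Pads are 22 mm wide; open, the fingers measure 114 mm over their backs; the gripper's body (76 mm by 85 mm) begins 54 mm behind the grasp point. The pads swing forward as they close: fully open they stand 13 mm farther back than shut.
Start: joints at [-1.032, 0.385, 0.008, 0, -1.194, -0.259], TCP at [172.618, -600.668, 231.312] pointing down, gripper open.
Joint ranges: [-3.14, 3.14], [-1.21, 2.06], [-1.07, 1.41], [-3.16, 2.05], [-2.99, -0.16], [-3.1, 3.1]. Speed limits (rad/s): [2.79, 2.79, 3.14, 3.14, 3.14, 3.14].

## Interface

Orientations are given as a unit quaternion [x, y, z, w].
In Python, from bench import arm gives the robot as it stands.
- The arm moves only by the tool arm_command, never from a script. Its argument "rows" is a list of rows, each a list of 2 entries, a list of its own where there are three numbers: the shift along the tool's x, y, z as a fraction of full scale, then the turn, a rotation vector about the tool's x, y, z as a fraction of full scale. In form: [[[x, y, z], [wx, wy, wz]], ...]. A call has 1 to 5 rows; each row is the pose to reach, as a shift and turn from the pose commanded when the call began, along the tool's axes at that moment, turning the shorter way round; what a row does not reach only later rows make up. Full scale, the value 1, is 0.25 m for a shift and 180 degrees for a turn. A row lasts 1/10 s, in which the tool goes at most 50 mm and 8.59 degrees, less where a joint would pass 70% of its speed; a pose out of reach is approached as far as the arm can. A call with a number of a shift or a turn outside -1 to 1 is refused whole. A call with a gripper value outside its range is refused whole. "grip" is the opening, from 0 (shut) to 1 (fully open), set as the call begins (left out, the last holds). The fingers move at their own pace and stop on an object; the grip force is fixed at half the most. Time passes only in rows, so rows that repeat a pose let the fingers close. It gives the time, the measured TCP pose, the force, the opening and the grip force at its end, in the units of the state.
- arm.read_state(): the state, without advancing time (a new reading comes with each control period).
- arm.get_image(name): name is "scene" or "side" or "wrist"; returns (picture, depth): 480x640x3 uint8, blue, green, red; 480x640 float32, mm along the optical axis (not along the pixel's ray), 0 where there is no reading.
- arm.camera_info(name): a dict with "fx", "fy", "cx", "cy" (pixels), "k1" (the pictures are not rectified: a ray, as slopes to the right and down, at radius r is drawn at 1 + k1 r^2 times it, then the intrinsics apply), "extrinsics" (4x4, takes a point from camera to world coordinates). Camera axes: x right, y down, z forward; pixel columns grow to the right and rows downward; lengths in mm; the calibration is good to about 2 mm. A picture is of the moment at which its call begins: read the wrist's pose just before it. camera_info takes no time and is no camera call; for the wrist camera it gives the pose at the moment of the call.
- arm.job_done(): hands the job in; it is judged then, once.
Trained networks look in the newest picture that a camera, given by its name, has taken for a name from the list of things; names that differ only in an ending like _2 or _b are one class to them, and where a whole thing is asked for, a point or a joint stands for the part that bears it (a point fixed in the world has none). Each returns a list of dicts, best first, with "score" (0 to 1); they miss things now and then, are a little off and sometimes report something else, mostly with a low value. They report only what shows in the picture. A call takes as long as a camera call. They do not tell look-alikes from the thing itself.
- arm.spot_in(camera, query): "position" ([column, row] in pixels, amid what is visible of it).
The state is a dict: "clock": time; "joints": joint angles; "joint_vel": joint speeds; "joint_efforts": joint torques, N m; "position": TCP position; "ee_rot": TCP orientation; "contact_force": force on the tool from outside, world axes, zero at the start; "wrist_torque": the same for the moment, N m; "gripper_width": finger opening in mm; "grasp_force": force on a finger pad.
Only numpy, scipy, OpenCV 4.12 (cv2) and the standard library are available. Lean on these libraries where they do the work, as an engineer would, in place of code of your own. Each camera call takes 0.05 s, during which the arm holds its last target. There are 200 camera calls.

## Task

The dark rosewood plane knob has just been oiled: first lower the lid of the shavings box fully shut so that no dust blows onto it, then take the tongs from their rest, close their jaws on the narrow neck of the dark knob and lift it straight up, upright, about 10 cm above its drying stand. Finish while still holding it up in the tongs: do not put it down or let go. Never touch the dark knob with the robot itself or knock it off its stand, and leave the pale beech knob undisturbed.

Things in the scene. Friction and masses are not known exactly. Their poses are not given: they have to be found in the camera images.
- shavings_box: Fixed open wooden box, 180 (x) x 200 (y) x 90 (z) mm, walls 8 mm; origin at the centre of its underside. Its lid is hinged along the top of its +x side (x = +90, z = 90 mm in its frame). It may stand on the left or on the right of the bench.
- lid (a joint): Angle of the box's green lid (rad): 0 shut, positive open (at most 1.5). A flat plate 180 x 200 x 8 mm; opened, its free edge (over the box's -x side when shut) rises and its outer face looks to +x of the box. A stiff friction hinge keeps it where it is left; pushing it takes some 3 to 5 N near the free edge, anywhere on the outer face there.
- lid_hinge (a point): Point on the lid's hinge axis, at the middle of its width, at the height of the lid's underside when shut. Its y axis lies along the hinge; it turns with the lid: the lid runs from here 180 mm along its -x, its outer face is 8 mm up its z, and the free edge is at x = -180 mm.
- lid_handle (a point): Grip point of the brass knob that stands 35 mm off the lid's outer face, half-way across its width, 30 mm from the free edge; at x = -150, y = 0, z = 43 mm of the point lid_hinge's axes.
- rest: Fixed dark wooden tongs rest: base board 190 x 70 x 6 mm with two cross bars 18 mm thick, 70 mm wide, their tops 30 mm above the bench, at x = -65 and +65 mm; origin at the centre of the underside. Between the bars is free space for fingers. Left or right of the bench, on the other side from the box.
- tongs: Sprung steel tongs, 90 g, 235 mm long, lying flat across both bars of the rest. Origin on the underside, under point tongs_grip; x towards the jaws, z up. Two arms 14 mm high joined at a round hinge (30 mm diameter) at x = -90 mm open sideways (in y), symmetrically, and carry orange grip pads at x = -25 to +25 mm.
- tongs_grip (a point): Centre between the orange grip pads, 7 mm above the arms' underside; close the fingers here along y. Over the pads 51 mm wide when free, 36 mm with the jaws on a knob's neck, 28 mm at the stop. The arms spring back with 8 N per finger at first, 12 N at the neck: squeezed to 47 mm they can be carried, jaws open; 20 to 25 N closes them firmly.
- tongs_jaw (a point): Centre between the two black rubber jaw pads (each 34 mm long in x, 10 mm high), 116 mm ahead of tongs_grip along x and at the same height. Free gap between the pads 53 mm; with the grip pads squeezed to 47 mm, about 43 mm. The arms move symmetrically.
- knob_rose: The dark red-brown rosewood plane knob, loose, upright on its stand, 56 mm high, 60 g or so: foot 26 mm diameter, narrow neck 18 mm diameter from 12 to 26 mm above its underside, ball top 32 mm diameter with its widest part 40 mm up. Origin at the centre of the underside; z up the knob.
- rose_mid (a point): Centre of the dark knob, half-way up (28 mm above its underside).
- rose_neck (a point): Middle of the dark knob's neck, on its axis, 19 mm above its underside: bring tongs_jaw here. There the jaws catch below the ball.
- stand_rose: Fixed round dark-steel drying stand under the dark knob, 50 mm high, top 38 mm and foot 64 mm diameter; origin at the centre of its underside.
- stand_beech: The like stand under the pale knob.
- beech_mid (a point): Centre of the pale beech knob (same shape as the dark one), loose on its stand; leave it alone.
Things that resemble listed ones, but are neither listed nor needed, are in the scene too. Leave any purple look-alike of the stand_rose alone. Of the things that look like the knob_rose, the smaller one is meant.

How it is judged:
By the outcome, as a careful person would: the job done as asked, in the order asked, and still so for the second after the job is handed in, while the arm keeps its last pose, push and grip.
It also fails if it takes over 67 s, if anything falls off the work surface, if the arm or the gripper's body presses on something with over 40 N, if the wrist force passes 120 N, or if a joint passes its speed limit or range.

## Working session

There is one attempt and no reset: what is moved stays moved. The work goes in short steps, Python scripts to look and compute and a tool call to move; the robot and the scene stay as the last step left them, time stands still between calls to the robot, and variables do not carry over. Pictures are saved under pics/ and viewed, at most 10 in all, crops included, and the job is handed in when it is done.

Besides the shell and the picture viewer there is one more tool, called after "Request:" as name([rows], argument=value, ...), one row to a line, values as JSON. arm_command: Moves the arm, as the interface text tells. Shift numbers are shares of 0.25 m and turn numbers shares of 180 degrees, none past 1 either way. Its arguments: {"type":"object","properties":{"rows":{"type":"array","items":{"type":"array"}},"grip":{"type":"number"}},"required":["rows"]}

```bash
ls; mkdir -p pics; cat > h.py <<'E'
import numpy as np, cv2
from scipy.spatial.transform import Rotation as R
from bench import arm
def p2w(info,uv,d):
    x=(uv[0]-info["cx"])/info["fx"]; y=(uv[1]-info["cy"])/info["fy"]
    xu,yu=x,y
    for _ in range(20):
        f=1+info["k1"]*(xu*xu+yu*yu); xu,yu=x/f,y/f
    d=np.asarray(d)
    P=np.stack([xu*d,yu*d,d+0*xu],-1); E=np.array(info["extrinsics"])
    return P@E[:3,:3].T+E[:3,3]
def w2p(info,P):
    E=np.array(info["extrinsics"]); c=(np.asarray(P)-E[:3,3])@E[:3,:3]
    x,y=c[...,0]/c[...,2],c[...,1]/c[...,2]; f=1+info["k1"]*(x*x+y*y)
    return np.stack([x*f*info["fx"]+info["cx"],y*f*info["fy"]+info["cy"]],-1)
def cloud(info,dep):
    v,u=np.mgrid[:480,:640].astype(float)
    W=p2w(info,(u,v),dep); W[dep<=0]=np.nan
    return W
def rel(pos,down_rot=None):
    """fractions for shift/turn from current measured pose to target pose"""
    s=arm.read_state(); q=R.from_quat(s["ee_rot"])
    sh=q.inv().apply(np.array(pos)-s["position"])/250
    t=np.zeros(3) if down_rot is None else (q.inv()*down_rot).as_rotvec()/np.pi
    return sh.round(4),t.round(4)
def down(yaw): # tool z down, tool x at world angle yaw
    c,s=np.cos(yaw),np.sin(yaw)
    return R.from_matrix(np.array([[c,s,0],[s,-c,0],[0,0,-1]]))
E
python3 - <<'E'
from h import *
ims=[]
for n in ("scene","side"):
    im,d=arm.get_image(n); i=arm.camera_info(n); np.savez(n,im=im,d=d,**{k:np.array(v) for k,v in i.items()})
    print(n,np.round(i["extrinsics"],2).tolist(),i["fx"],i["k1"])
    cv2.imwrite(f"pics/{n}0.png",im)
    for q in ("shavings_box","lid","lid_handle","rest","tongs","tongs_grip","tongs_jaw","knob_rose","beech_mid","stand_rose"):
        for r in arm.spot_in(n,q)[:4]:
            u,v=np.array(r["position"]).round().astype(int); u=min(max(u,0),639);v=min(max(v,0),479)
            print(q,round(r["score"],2),(u,v),p2w(i,(float(u),float(v)),d[v,u]).round(0))
print(arm.read_state())
E
```

```text
pics
scene [[-0.21, 0.8, -0.56, 1164.38], [0.98, 0.17, -0.12, 137.32], [-0.0, -0.57, -0.82, 1021.62], [0.0, 0.0, 0.0, 1.0]] 570.4073032688892 -0.10400779162239579
shavings_box 0.7 (np.int64(174), np.int64(225)) [ 590. -261.  170.]
lid 0.97 (np.int64(166), np.int64(214)) [ 580. -277.  187.]
lid_handle 0.63 (np.int64(163), np.int64(217)) [ 585. -283.  182.]
rest 0.91 (np.int64(463), np.int64(296)) [531. 309.   5.]
tongs 0.98 (np.int64(473), np.int64(282)) [513. 322.  35.]
tongs_grip 0.84 (np.int64(457), np.int64(288)) [543. 289.  49.]
tongs_jaw 0.92 (np.int64(474), np.int64(284)) [518. 324.  36.]
tongs_jaw 0.29 (np.int64(263), np.int64(282)) [637. -80. 101.]
knob_rose 0.77 (np.int64(269), np.int64(342)) [741. -44.  68.]
knob_rose 0.5 (np.int64(262), np.int64(281)) [635. -83. 100.]
beech_mid 0.7 (np.int64(339), np.int64(297)) [635.  66.  92.]
stand_rose 0.91 (np.int64(265), np.int64(302)) [636. -83.  20.]
stand_rose 0.87 (np.int64(220), np.int64(337)) [ 734. -146.   31.]
stand_rose 0.7 (np.int64(458), np.int64(288)) [516. 297.   7.]
side [[-0.76, -0.48, 0.44, 155.53], [-0.65, 0.55, -0.5
[... 953 characters left out ...]
': array([-1.03235955e+00,  3.84696215e-01,  7.92182293e-03, -1.24642912e-05,
       -1.19404116e+00, -2.58585392e-01]), 'joint_vel': array([ 0.00026316,  0.00086251, -0.00045213,  0.00171793, -0.00256821,
       -0.00172575]), 'joint_efforts': array([-4.98907302e-04, -3.92094827e+01,  1.88620251e+01,  4.19093505e+00,
       -3.70060425e-04,  2.62207045e-06]), 'position': array([ 172.6439533 , -600.6563926 ,  231.32107022]), 'ee_rot': array([-1.39467265e-01,  9.90226682e-01,  1.11103581e-05,  1.60983245e-06]), 'contact_force': array([-0.18981366, -0.35046237, -0.17748603]), 'wrist_torque': array([-0.01199289, -0.0028338 , -0.02273265]), 'grasp_force': 0.0, 'gripper_width': 85.28665772728819}
```

View pics/scene0.png

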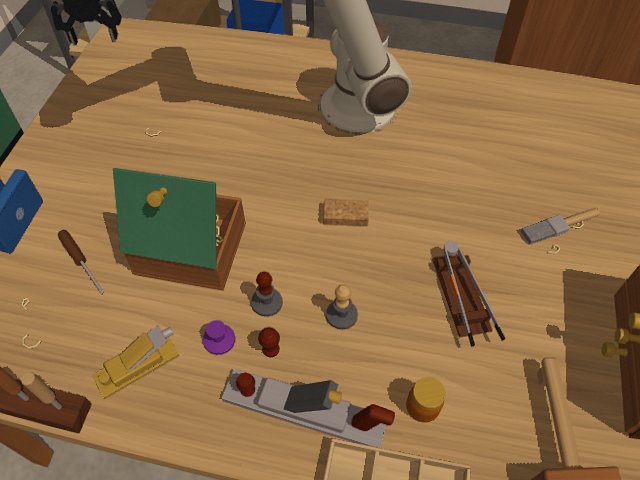

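View pics/side0.png

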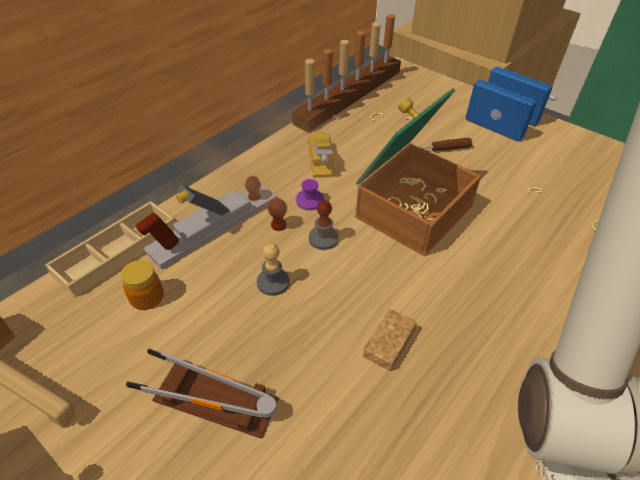

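```bash
cat > m.py <<'E'
from h import *
def seg(n):
    z=np.load(n+".npz"); i={k:z[k] for k in("fx","fy","cx","cy","k1","extrinsics")}; return z["im"],z["d"],i,cloud(i,z["d"])
im,d,i,W=seg("scene"); hsv=cv2.cvtColor(im,cv2.COLOR_BGR2HSV)
m=(hsv[...,0]>65)&(hsv[...,0]<90)&(hsv[...,1]>100); m[:160]=0;m[290:]=0;m[:,:105]=0;m[:,230:]=0
m=cv2.erode(m.astype(np.uint8),np.ones((3,3)))>0; P=W[m]; P=P[~np.isnan(P[:,0])]
c=P.mean(0);u,s,vt=np.linalg.svd(P-c,full_matrices=False); nrm=vt[2]*np.sign(vt[2][0]); print("lid",c,nrm,"angle",np.arctan2(np.hypot(*nrm[:2]),nrm[2]),"rms",s[2]/len(P)**.5)
hd=np.array([-nrm[1],nrm[0],0]);hd/=np.linalg.norm(hd); up=np.cross(nrm,hd); up*=np.sign(up[2])
a=(P-c)@hd;b=(P-c)@up;print("ext",hd,up,a.min(),a.max(),b.min(),b.max())
box=cv2.minAreaRect(np.c_[a,b].astype(np.float32));print(box); ctr=c+hd*box[0][0]+up*box[0][1]; print("ctr",ctr)
for n in("scene","side"):
    im,d,i,W=seg(n);hsv=cv2.cvtColor(im,cv2.COLOR_BGR2HSV)
    for nm,c0,zlo,zhi in(("rosetop",(632,-80),75,112),("rose_neck",(632,-80),57,80),("stand",(632,-80),4,40),("beech",(635,66),75,112),("big",(730,-43),5,90),("purp",(728,-147),5,60),):
        Q=W[(np.hypot(W[...,0]-c0[0],W[...,1]-c0[1])<45)&(W[...,2]>zlo)&(W[...,2]<zhi)]
        if len(Q): print(n,nm,len(Q),np.median(Q,0).round(1),Q.min(0).round(),Q.max(0).round())
    m=(W[...,2]>24)&(W[...,2]<70)&(abs(W[...,0]-500)<160)&(abs(W[...,1]-300)<110)
    Q=W[m]; print(n,"tongs",len(Q)); np.save("t_"+n,Q)
    r=cv2.minAreaRect(Q[:,:2].astype(np.float32));print(r,cv2.boxPoints(r).round(),np.percentile(Q[:,2],[5,50,95]))
    o=m&(hsv[...,0]<16)&(hsv[...,1]>190)&(hsv[...,2]>140); Q=W[o]; print("orange",len(Q),Q.mean(0) if len(Q) else "",Q.min(0).round(),Q.max(0).round())
    k=m&(hsv[...,2]<60);Q=W[k];print("black",len(Q),Q.min(0).round(),Q.max(0).round())
im=seg("scene")[0];cv2.imwrite("pics/crop.png",np.hstack([cv2.resize(im[250:370,190:310],None,fx=3.3,fy=3.3),cv2.resize(im[230:350,400:520],None,fx=3.3,fy=3.3)]))
E
python3 m.py
```

```text
lid [ 594.02390551 -279.16689576  161.35566569] [0.89705074 0.01046355 0.44180366] angle 1.1131881245153339 rms 1.6741410975077917
ext [-0.01166359  0.99993198  0.        ] [-0.44177361 -0.00515302  0.89711177] -98.07288379344415 98.14455651015794 -68.19153055769536 105.69779790361139
((0.04843902587890625, 18.74920654296875), (196.22897338867188, 173.864501953125), 0.017527328804135323)
ctr [ 585.74043587 -279.21507502  178.17579951]
scene rosetop 210 [631.4 -79.7 100.7] [612. -97.  75.] [643. -67. 111.]
scene rose_neck 73 [633.4 -79.   62.2] [618. -94.  57.] [639. -70.  75.]
scene stand 540 [638.8 -76.5  12.6] [ 599. -123.    4.] [671. -45.  32.]
scene beech 216 [630.2  71.6 101.2] [612.  55.  76.] [640.  85. 112.]
scene big 534 [733.2 -46.1  62.8] [687. -78.   5.] [771.  -0.  78.]
scene purp 859 [ 734.1 -148.7   14.7] [ 690. -191.    5.] [ 773. -109.   56.]
scene tongs 1523
((536.3375854492188, 309.198486328125), (237.0221710205078, 72.02752685546875), 22.806503295898438) [[413. 296.]
 [441. 230.]
 [660. 322.]
 [632. 388.]] [27.98089058 39.40350898 46.98735521]
orange 26 [526.7573
[... 176 characters left out ...]
09.]
side rose_neck 88 [619.3 -75.7  63.6] [612. -90.  57.] [634. -69.  80.]
side stand 507 [617.4 -73.9  12.2] [ 594. -115.    4.] [660. -51.  39.]
side beech 233 [617.4  76.1  99.8] [607.  58.  75.] [635.  86. 108.]
side big 464 [716.9 -41.7  55. ] [704. -67.   5.] [760. -29.  76.]
side purp 582 [ 720.6 -146.8   14.7] [ 698. -187.    5.] [ 758. -122.   54.]
side tongs 2717
((537.3480834960938, 309.2962951660156), (236.19630432128906, 73.65462493896484), 23.042034149169922) [[414. 297.]
 [443. 229.]
 [660. 322.]
 [632. 389.]] [28.56761747 39.93869655 46.01407971]
orange 103 [513.27768341 324.50917946  38.65150485] [491. 278.  30.] [546. 339.  47.]
black 187 [444. 248.  24.] [655. 387.  45.]
```

View pics/crop.png

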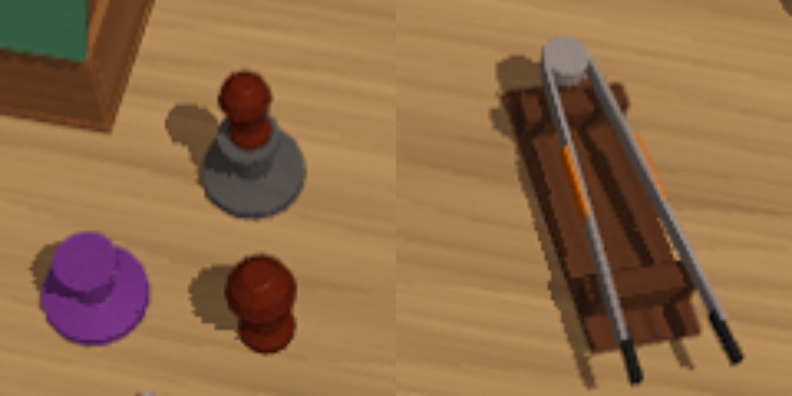

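The dark knob on the steel stand, at scene (263,283), is the one meant: it is smaller than the bigger dark knob on the bench at (269,342). The purple stand is at (218,337). The lid is open about 1.11 rad, with its hinge near (619,-279,92). The tongs are at (524,304), yaw 23°.

```bash
cat > go.py <<'E'
import sys
from h import *
# go.py yaw_deg x y z ... -> fractions for each waypoint from current pose
a=[float(v) for v in sys.argv[1:]]
for j in range(1,len(a),3):
    s,t=rel(a[j:j+3],down(np.radians(a[0]))); print(a[j:j+3],s.tolist(),t.tolist())
E
python3 go.py 180 396 -410 340 
```

```text
[396.0, -410.0, 340.0] [-1.0693, 0.4862, -0.4347] [0.0, 0.0, 0.0891]
```

Request:
arm_command([
  [[-0.2,0.1,-0.2],[0,0,0.02]],
  [[-0.4,0.2,-0.44],[0,0,0.04]],
  [[-0.6,0.3,-0.44],[0,0,0.06]],
  [[-0.8,0.4,-0.44],[0,0,0.0891]],
  [[-1.0,0.48,-0.44],[0,0,0.0891]],
], grip=0)

```text
clock: 1.6
position: [334.7, -454.4, 337.0]
ee_rot: [0.001, 1.0, -0.001, 0.001]
contact_force: [0.4, -0.4, -0.5]
gripper_width: 12.3
grasp_force: 0.0
```

```bash
python3 go.py 180 610 -219 340 
```

```text
[610.0, -219.0, 340.0] [-1.0989, 0.944, -0.0113] [-0.0007, 0.0008, -0.0008]
```

Request:
arm_command([
  [[-0.9,0.85,0],[0,0,0]],
  [[-0.9,0.85,0],[0,0,0]],
  [[-0.9,0.85,0],[0,0,0]],
  [[-0.9,0.85,0],[0,0,0]],
  [[-0.9,0.85,0],[0,0,0]],
])

```text
clock: 2.1
position: [516.5, -282.1, 335.5]
ee_rot: [-0.0, 1.0, -0.0, 0.0]
contact_force: [0.9, -1.8, -1.1]
gripper_width: 0.4
grasp_force: 0.0
```

Request:
arm_command([
  [[0,0,0],[0,0,0]],
  [[0,0,0],[0,0,0]],
  [[0,0,0],[0,0,0]],
])

```text
clock: 2.4
position: [514.9, -284.1, 335.2]
ee_rot: [0.0, 1.0, -0.0, -0.0]
contact_force: [-1.3, -0.9, 0.9]
gripper_width: -0.5
grasp_force: 0.0
```

```bash
python3 go.py 180 610 -219 260
python3 - <<'E'
from h import *
h=np.array([619,92])
s=arm.read_state(); 
for th in (1.0,.8,.6,.4,.2,0):
    r=158; print(th,(h+[-r*np.cos(th)+8*np.sin(th)+11*np.sin(th),r*np.sin(th)+8*np.cos(th)]).round())
im,d=arm.get_image("wrist");print((lambda i:np.round(i["extrinsics"],2).tolist())(arm.camera_info("wrist")))
E
```

```text
[610.0, -219.0, 260.0] [-0.3802, 0.2609, 0.3006] [-0.0001, -0.0001, -0.0002]
1.0 [550. 229.]
0.8 [523. 211.]
0.6 [499. 188.]
0.4 [481. 161.]
0.2 [468. 131.]
0 [461. 100.]
[[0.0, 0.97, 0.26, 450.05], [1.0, -0.0, 0.0, -283.89], [0.0, 0.26, -0.97, 478.25], [0.0, 0.0, 0.0, 1.0]]
```

Request:
arm_command([
  [[-0.2,0.13,0],[0,0,0]],
  [[-0.38,0.26,0],[0,0,0]],
  [[-0.38,0.26,0.1],[0,0,0]],
  [[-0.38,0.26,0.26],[0,0,0]],
  [[-0.38,0.26,0.42],[0,0,0]],
])

```text
clock: 2.95
position: [610.4, -219.6, 229.5]
ee_rot: [0.001, 1.0, -0.0, 0.001]
contact_force: [-0.1, 0.0, -0.7]
gripper_width: -0.1
grasp_force: 0.0
```

Request:
arm_command([
  [[0.05,0,0],[0,0,0]],
  [[0.1,0,0],[0,0,0]],
  [[0.15,0,0],[0,0,0]],
  [[0.2,0,0.0],[0,0,0]],
  [[0.24,0,0.01],[0,0,0]],
])

```text
clock: 3.45
position: [550.1, -219.8, 228.6]
ee_rot: [0.001, 1.0, -0.0, 0.002]
contact_force: [1.9, -0.4, -0.7]
gripper_width: -0.0
grasp_force: 0.9
```

Request:
arm_command([
  [[0.055,0,0.035],[0,0,0]],
  [[0.108,0,0.07],[0,0,0]],
  [[0.158,0,0.115],[0,0,0]],
  [[0.204,0,0.162],[0,0,0]],
  [[0.243,0,0.216],[0,0,0]],
])

```text
clock: 3.95
position: [489.2, -219.4, 174.1]
ee_rot: [0.0, 1.0, -0.0, 0.001]
contact_force: [1.3, -0.7, 0.8]
gripper_width: -0.0
grasp_force: 0.6
```

Request:
arm_command([
  [[0.033,0,0.054],[0,0,0]],
  [[0.06,0,0.11],[0,0,0]],
  [[0.084,0,0.17],[0,0,0]],
  [[0.1,0,0.23],[0,0,0]],
  [[0.11,0,0.27],[0,0,0]],
])

```text
clock: 4.45
position: [461.1, -219.1, 105.5]
ee_rot: [0.0, 1.0, 0.0, -0.0]
contact_force: [1.1, -0.3, 1.8]
gripper_width: -0.3
grasp_force: 0.4
```

Request:
arm_command([
  [[0,0,0.01],[0,0,0]],
  [[0,0,0.02],[0,0,0]],
  [[0,0,0.028],[0,0,0]],
  [[0,0,0.028],[0,0,0]],
])

```text
clock: 4.85
position: [462.4, -218.8, 99.2]
ee_rot: [0.0, 1.0, -0.0, 0.0]
contact_force: [-0.2, 0.7, -0.7]
gripper_width: 0.2
grasp_force: 0.0
```

```bash
python3 - <<'E'
from h import *
im,d=arm.get_image("scene");i=arm.camera_info("scene");W=cloud(i,d)
print(arm.read_state()["position"],arm.read_state()["contact_force"])
hsv=cv2.cvtColor(im,cv2.COLOR_BGR2HSV)
m=(hsv[...,0]>65)&(hsv[...,0]<90)&(hsv[...,1]>100); m[:160]=0;m[290:]=0;m[:,:105]=0;m[:,230:]=0
m=cv2.erode(m.astype(np.uint8),np.ones((3,3)))>0; P=W[m]; P=P[~np.isnan(P[:,0])];c=P.mean(0);n=np.linalg.svd(P-c,full_matrices=False)[2][2];print(c,n,P.min(0),P.max(0))
E
```

```text
[ 462.44827044 -218.78690683   99.29539837] [-0.56944485  0.42771811  0.09773911]
[ 554.0673332  -265.38560575   99.78845523] [0.00664402 0.00159302 0.99997666] [ 444.76708017 -376.83038153   93.23966822] [ 618.83932916 -183.08112123  105.23847281]
```

Request:
arm_command([
  [[0,0,0.008],[0,0,0]],
  [[0,0,0.016],[0,0,0]],
  [[0,0,0.016],[0,0,0]],
])

```text
clock: 5.2
position: [462.7, -218.9, 98.4]
ee_rot: [-0.001, 1.0, -0.001, 0.001]
contact_force: [-6.6, 3.6, 19.6]
gripper_width: -0.3
grasp_force: 9.6
```

Request:
arm_command([
  [[0,0,-0.2],[0,0,0]],
  [[0,0.1,-0.4],[0,0,0]],
  [[0,0.3,-0.6],[0,0,0]],
  [[-0.05,0.5,-0.6],[0,0,0]],
  [[-0.1,0.7,-0.6],[0,0,0]],
], grip=1)

```text
clock: 5.7
position: [483.0, -64.6, 246.4]
ee_rot: [0.001, 1.0, 0.0, 0.003]
contact_force: [0.9, 0.3, -0.1]
gripper_width: 72.2
grasp_force: 0.0
```

Request:
arm_command([
  [[0,0.2,0],[0,0,0]],
  [[0,0.4,0],[0,0,0]],
  [[0,0.6,0],[0,0,0]],
  [[0,0.8,0],[0,0,0]],
  [[0,1,0],[0,0,0]],
])

```text
clock: 6.2
position: [481.6, 186.3, 243.6]
ee_rot: [-0.0, 1.0, 0.0, 0.0]
contact_force: [1.2, -0.4, 0.6]
gripper_width: 85.6
grasp_force: 0.0
```

```bash
python3 go.py 203 524 304 200; python3 go.py 157 524 304 200 
```

```text
[524.0, 304.0, 200.0] [-0.1695, 0.4708, 0.175] [0.0002, 0.0003, -0.1277]
[524.0, 304.0, 200.0] [-0.1695, 0.4708, 0.175] [0.0003, 0.0002, 0.1279]
```

Request:
arm_command([
  [[-0.05,0.2,0],[0,0,-0.04]],
  [[-0.145,0.39,0.1],[0,0,-0.08]],
  [[-0.145,0.39,0.18],[0,0,-0.1277]],
  [[-0.145,0.39,0.18],[0,0,-0.1277]],
  [[-0.145,0.39,0.18],[0,0,-0.1277]],
])

```text
clock: 6.7
position: [518.1, 281.1, 198.2]
ee_rot: [-0.198, 0.98, -0.001, -0.001]
contact_force: [-0.2, -0.8, 1.3]
gripper_width: 85.4
grasp_force: 0.0
```

```bash
cat > tw.py <<'E'
from h import *
s=arm.read_state(); i=arm.camera_info("wrist"); im,d=arm.get_image("wrist"); W=cloud(i,d)
print(s["position"].round(1))
np.savez("wrist",im=im,d=d,**{k:np.array(v) for k,v in i.items()}); cv2.imwrite("pics/w1.png",im)
hsv=cv2.cvtColor(im,cv2.COLOR_BGR2HSV)
o=(hsv[...,0]<18)&(hsv[...,1]>180)&(hsv[...,2]>130)&(W[...,2]>20)&(W[...,2]<60)
Q=W[o];print("orange",len(Q),Q.mean(0).round(1) if len(Q) else"")
if len(Q):
    dr=np.array([np.cos(.4),np.sin(.4)]);a=(Q[:,:2]-[524,304])@dr;b=(Q[:,:2]-[524,304])@[-dr[1],dr[0]];print(a.min(),a.max(),b.min(),b.max(),np.median(b[b>0]),np.median(b[b<0]))
m=(W[...,2]>35)&(W[...,2]<60)&(abs(W[...,0]-530)<140)&(abs(W[...,1]-305)<90)
r=cv2.minAreaRect(W[m][:,:2].astype(np.float32));print(r,np.percentile(W[m][:,2],[5,50,95]))
for q in("tongs_grip","tongs_jaw"):print(q,[(x["score"],x["position"]) for x in arm.spot_in("wrist",q)])
E
python3 tw.py
```

```text
[518.1 281.1 198.2]
orange 404 [520.5 302.   44.3]
-24.867677048848968 23.959312450594624 -24.367252847738662 27.961959298354802 26.16838631134695 -22.01985221877416
((536.479736328125, 311.87908935546875), (236.961181640625, 66.58470153808594), 22.901765823364258) [40.5985807  44.12879356 45.44929984]
tongs_grip [(0.83, [375.4, 207.8])]
tongs_jaw [(0.88, [375.2, 210.6])]
```

View pics/w1.png

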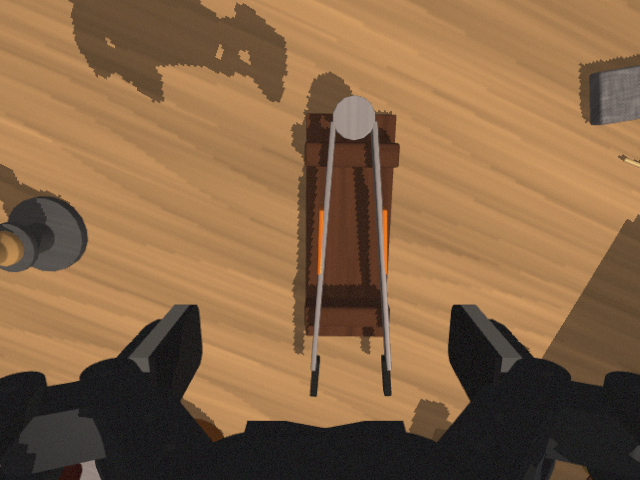

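Request:
arm_command([
  [[0,0,0],[0,0,0]],
  [[0,0,0],[0,0,0]],
  [[0,0,0],[0,0,0]],
])

```text
clock: 7.15
position: [518.4, 281.3, 199.0]
ee_rot: [-0.199, 0.98, 0.0, 0.0]
contact_force: [-0.5, 0.2, 0.7]
gripper_width: 85.3
grasp_force: 0.0
```

```bash
python3 go.py 202.9 524 306 200 524 306 60 524 306 19
```

```text
[524.0, 306.0, 200.0] [-0.0591, 0.0824, -0.004] [0.0001, 0.0003, 0.0002]
[524.0, 306.0, 60.0] [-0.0585, 0.0822, 0.556] [0.0001, 0.0003, 0.0002]
[524.0, 306.0, 19.0] [-0.0583, 0.0821, 0.72] [0.0001, 0.0003, 0.0002]
```

Request:
arm_command([
  [[-0.059,0.082,0.1],[0,0,0]],
  [[-0.059,0.082,0.28],[0,0,0]],
  [[-0.059,0.082,0.42],[0,0,0]],
  [[-0.059,0.082,0.5],[0,0,0]],
  [[-0.059,0.082,0.5],[0,0,0]],
])

```text
clock: 7.65
position: [522.1, 304.5, 69.9]
ee_rot: [-0.199, 0.98, -0.002, -0.003]
contact_force: [0.8, -0.4, 0.1]
gripper_width: 85.5
grasp_force: 0.0
```

```bash
python3 go.py 202.9 524 306 20
```

```text
[524.0, 306.0, 20.0] [-0.0107, 0.0029, 0.1994] [-0.0007, -0.0023, 0.0002]
```

Request:
arm_command([
  [[-0.009,0.004,0.1],[0,0,0]],
  [[-0.009,0.004,0.17],[0,0,0]],
  [[-0.009,0.004,0.215],[0,0,0]],
  [[-0.009,0.004,0.215],[0,0,0]],
  [[-0.009,0.004,0.215],[0,0,0]],
])

```text
clock: 8.15
position: [526.3, 308.5, 20.7]
ee_rot: [-0.199, 0.98, 0.0, 0.001]
contact_force: [0.2, 0.7, 0.6]
gripper_width: 85.5
grasp_force: 0.0
```

Request:
arm_command([
  [[0,0,0],[0,0,0]],
  [[0,0,0],[0,0,0]],
  [[0,0,0],[0,0,0]],
  [[0,0,0],[0,0,0]],
  [[0,0,0],[0,0,0]],
], grip=0.553)

```text
clock: 8.65
position: [526.5, 308.6, 21.2]
ee_rot: [-0.2, 0.98, 0.001, 0.001]
contact_force: [-0.0, -0.7, 5.3]
gripper_width: 47.3
grasp_force: 9.6
```

Request:
arm_command([
  [[0,0,0],[0,0,0]],
  [[0,0,0],[0,0,0]],
  [[0.004,0,0.015],[0,0,0]],
  [[0.008,0,0.026],[0,0,0]],
  [[0.008,0,0.026],[0,0,0]],
], grip=0.8)

```text
clock: 9.15
position: [523.1, 306.7, 12.1]
ee_rot: [-0.199, 0.98, -0.0, -0.001]
contact_force: [-0.1, -0.2, 0.5]
gripper_width: 68.2
grasp_force: 0.0
```

Request:
arm_command([
  [[0,0,0],[0,0,0]],
  [[0,0,0],[0,0,0]],
  [[0,0,0],[0,0,0]],
  [[0,0,0],[0,0,0]],
  [[0,0,0],[0,0,0]],
], grip=0.553)

```text
clock: 9.65
position: [524.3, 307.5, 13.5]
ee_rot: [-0.199, 0.98, 0.0, 0.001]
contact_force: [0.3, 0.4, 3.1]
gripper_width: 47.1
grasp_force: 8.5
```

Request:
arm_command([
  [[0,0,-0.04],[0,0,0]],
  [[0,0,-0.12],[0,0,0]],
  [[0,0,-0.22],[0,0,0]],
  [[0,0,-0.32],[0,0,0]],
  [[0,0,-0.42],[0,0,0]],
])

```text
clock: 10.15
position: [523.1, 306.8, 118.9]
ee_rot: [-0.199, 0.98, -0.0, -0.001]
contact_force: [0.2, -0.0, -1.3]
gripper_width: 47.1
grasp_force: 8.2
```

Request:
arm_command([
  [[0,0,-0.1],[0,0,0]],
  [[0,0,-0.18],[0,0,0]],
  [[0,0,-0.24],[0,0,0]],
  [[0,0,-0.24],[0,0,0]],
])

```text
clock: 10.55
position: [524.4, 307.8, 180.6]
ee_rot: [-0.199, 0.98, 0.001, 0.002]
contact_force: [-0.5, 0.2, -1.1]
gripper_width: 47.5
grasp_force: 8.2
```

```bash
python3 - <<'E'
from h import *
s=arm.read_state();i=arm.camera_info("wrist"); im,d=arm.get_image("wrist"); cv2.imwrite("pics/w2.png",im); W=cloud(i,d)
print(s["position"],s["gripper_width"],s["grasp_force"])
np.savez("wrist",im=im,d=d,**{k:np.array(v) for k,v in i.items()})
im,d=arm.get_image("side");i=arm.camera_info("side");np.savez("side",im=im,d=d,**{k:np.array(v) for k,v in i.items()})
E
python3 go.py 180 480 150 200
```

```text
[524.35880126 307.79006657 180.5722844 ] 47.52557019702519 8.20484071969986
[480.0, 150.0, 200.0] [0.4035, -0.5106, -0.0896] [0.0, -0.0004, 0.1275]
```

View pics/w2.png

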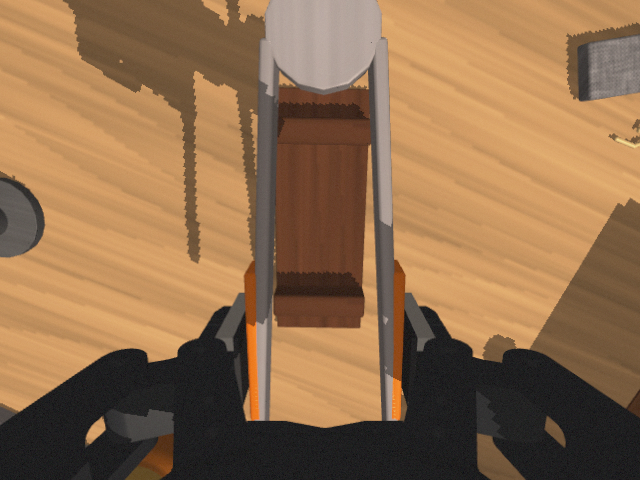

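Request:
arm_command([
  [[0.1,-0.12,-0.05],[0,0,0.03]],
  [[0.2,-0.25,-0.09],[0,0,0.06]],
  [[0.3,-0.38,-0.09],[0,0,0.09]],
  [[0.4,-0.51,-0.09],[0,0,0.1275]],
  [[0.4,-0.51,-0.09],[0,0,0.1275]],
])

```text
clock: 11.15
position: [478.4, 146.5, 199.1]
ee_rot: [0.003, 1.0, -0.001, -0.002]
contact_force: [0.3, 1.3, -1.1]
gripper_width: 47.2
grasp_force: 8.2
```

```bash
python3 go.py 180 440 -40 200; cat > kn.py <<'E'
from h import *
from scipy.optimize import least_squares
for nm,c0 in(("rose",(626,-79)),("beech",(624,72))):
  A=[]
  for n in("scene","side"):
    z=np.load(n+".npz");i={k:z[k] for k in("fx","fy","cx","cy","k1","extrinsics")};W=cloud(i,z["d"])
    Q=W[(np.hypot(W[...,0]-c0[0],W[...,1]-c0[1])<26)&(W[...,2]>82)&(W[...,2]<112)]; A.append(Q)
    f=least_squares(lambda p:np.linalg.norm(Q-p,axis=1)-16,[*c0,90],loss="soft_l1",f_scale=1);print(nm,n,len(Q),f.x.round(1))
  Q=np.vstack(A);f=least_squares(lambda p:np.linalg.norm(Q-p,axis=1)-16,[*c0,90],loss="soft_l1",f_scale=1);print(nm,"both",f.x.round(1))
E
python3 kn.py
```

```text
[440.0, -40.0, 200.0] [0.1496, -0.7468, -0.0012] [-0.0007, -0.0016, -0.0017]
rose scene 209 [625.5 -82.4  91.1]
rose side 0 [626. -79.  90.]
rose both [625.5 -82.4  91.1]
beech scene 215 [623.3  70.9  91.3]
beech side 0 [624.  72.  90.]
beech both [623.3  70.9  91.3]
```

Request:
arm_command([
  [[0.03,-0.16,0],[0,0,0]],
  [[0.06,-0.32,0],[0,0,0]],
  [[0.1,-0.48,0],[0,0,0]],
  [[0.15,-0.64,0],[0,0,0]],
  [[0.15,-0.78,0],[0,0,0]],
])

```text
clock: 11.65
position: [441.8, -45.7, 199.4]
ee_rot: [-0.001, 1.0, -0.0, -0.002]
contact_force: [-0.5, 0.7, -0.4]
gripper_width: 47.4
grasp_force: 8.2
```

Request:
arm_command([
  [[0,-0.1,0],[0,0,0]],
  [[0,-0.16,0],[0,0,0]],
  [[0,-0.16,0.1],[0,0,0]],
  [[0,-0.16,0.2],[0,0,0]],
  [[0,-0.16,0.2],[0,0,0]],
])

```text
clock: 12.15
position: [440.9, -84.4, 146.7]
ee_rot: [0.0, 1.0, -0.0, -0.005]
contact_force: [0.2, -0.4, -0.7]
gripper_width: 47.3
grasp_force: 8.2
```

```bash
cat > look.py <<'E'
import sys
from h import *
s=arm.read_state();print(s["position"].round(1),s["gripper_width"])
tag=sys.argv[1]; o=[]
for n in("scene","side"):
    im,d=arm.get_image(n);i=arm.camera_info(n);np.savez(n,im=im,d=d,**{k:np.array(v) for k,v in i.items()})
    W=cloud(i,d);hsv=cv2.cvtColor(im,cv2.COLOR_BGR2HSV)
    p=np.array(s["position"])
    near=(W[...,0]>p[0]+90)&(W[...,0]<p[0]+145)&(abs(W[...,1]-p[1])<45)&(abs(W[...,2]-p[2]-24)<16)
    k=near&(hsv[...,2]<70)&(hsv[...,1]<110)
    Q=W[k];print(n,"black jaws",len(Q))
    if len(Q):
        print(" lo/hi",np.percentile(Q,3,axis=0).round(1),np.percentile(Q,97,axis=0).round(1))
        for sg in(1,-1):
            q=Q[(Q[:,1]-p[1])*sg>0]
            if len(q): print("  arm",sg,len(q),np.median(q,0).round(1),np.percentile(q[:,2],[5,95]).round(1))
    u,v=w2p(i,[610,-80,90]).astype(int)
    o.append(cv2.resize(im[max(v-70,0):v+70,max(u-70,0):u+70],(400,400),interpolation=cv2.INTER_CUBIC))
cv2.imwrite(f"pics/{tag}.png",np.hstack(o))
E
python3 look.py l1; python3 kn.py; python3 go.py 180 440 -82.4 46.5
```

```text
[440.9 -84.4 146.7] 47.266256799175814
scene black jaws 97
 lo/hi [ 542.  -111.5  170. ] [573.1 -55.6 177.7]
  arm 1 41 [559.8 -58.1 174.8] [172.6 177.3]
  arm -1 56 [ 560.6 -107.7  174.2] [169.9 177.1]
side black jaws 48
 lo/hi [546.7 -85.7 171.2] [571.7 -53.2 178.9]
  arm 1 46 [561.2 -55.5 175.8] [171.6 178.6]
  arm -1 2 [ 542.2 -104.   172.3] [171.2 173.4]
rose scene 210 [625.7 -82.8  91.4]
rose side 196 [626.  -83.3  91.1]
rose both [625.9 -83.1  91.3]
beech scene 215 [623.4  70.6  91.4]
beech side 228 [623.8  69.5  90.9]
beech both [623.7  69.9  91.1]
[440.0, -82.4, 46.5] [0.0151, 0.0075, 0.4145] [-0.0002, -0.0006, 0.0004]
```

View pics/l1.png

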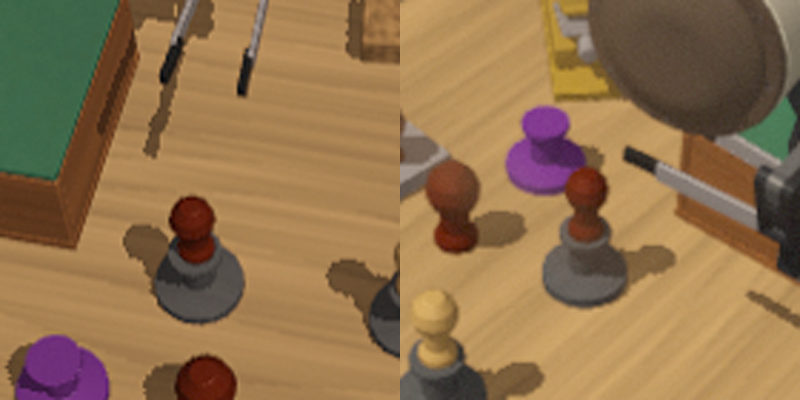

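Two views agree: the dark knob is at (626,-83), ball z 91. The jaws, at scene crop (165–245,70), are centred on its y. The lid is flat shut. Lowering to neck height in front of it.

Request:
arm_command([
  [[0,0,0.1],[0,0,0]],
  [[0,0,0.2],[0,0,0]],
  [[0,0,0.3],[0,0,0]],
  [[0,0,0.4],[0,0,0]],
  [[0,0,0.4],[0,0,0]],
])

```text
clock: 12.75
position: [443.0, -84.1, 49.1]
ee_rot: [-0.0, 1.0, -0.0, -0.002]
contact_force: [-0.0, 0.2, -0.2]
gripper_width: 47.2
grasp_force: 8.2
```

Request:
arm_command([
  [[0,0,0],[0,0,0]],
  [[0,0,0],[0,0,0]],
])

```text
clock: 12.95
position: [445.7, -83.9, 52.2]
ee_rot: [-0.001, 1.0, 0.0, 0.002]
contact_force: [-0.1, -0.2, -0.6]
gripper_width: 47.1
grasp_force: 8.2
```

```bash
python3 look.py l2; python3 kn.py|head -3; python3 go.py 180 509.3 -84.3 45.5
```

```text
[445.7 -83.9  52.2] 47.11479182982468
scene black jaws 72
 lo/hi [ 546.4 -110.5   78.8] [577.  -54.9  85.1]
  arm 1 32 [563.  -57.1  82. ] [78.9 84.7]
  arm -1 40 [ 561.7 -107.5   81.7] [79.1 84.9]
side black jaws 0
rose scene 209 [625.6 -82.3  91.3]
rose side 91 [624.9 -83.6  91. ]
rose both [625.6 -82.9  91.1]
[509.3, -84.3, 45.5] [-0.2559, -0.0014, 0.0269] [0.0001, 0.0011, 0.0003]
```

Request:
arm_command([
  [[-0.04,0,0.01],[0,0,0]],
  [[-0.08,0,0.02],[0,0,0]],
  [[-0.1,0,0.03],[0,0,0]],
  [[-0.1,0,0.03],[0,0,0]],
  [[-0.1,0,0.03],[0,0,0]],
])

```text
clock: 13.55
position: [468.8, -84.3, 42.6]
ee_rot: [-0.0, 1.0, -0.0, -0.001]
contact_force: [0.7, 0.0, -1.3]
gripper_width: 47.3
grasp_force: 8.2
```

Request:
arm_command([
  [[0,0,0],[0,0,0]],
  [[0,0,0],[0,0,0]],
  [[0,0,0],[0,0,0]],
])

```text
clock: 13.85
position: [468.9, -84.2, 43.1]
ee_rot: [-0.0, 1.0, 0.0, -0.0]
contact_force: [0.2, 0.3, -0.8]
gripper_width: 47.2
grasp_force: 8.2
```

```bash
python3 look.py l2; python3 - <<'E'
from h import *
s=arm.read_state();p=s["position"]
for n in("scene","side"):
    z=np.load(n+".npz");i={k:z[k] for k in("fx","fy","cx","cy","k1","extrinsics")};W=cloud(i,z["d"])
    for a,b in((-110,-80),(30,60),(60,90),(95,133)):
        for sg in(1,-1):
            m=(W[...,0]>p[0]+a)&(W[...,0]<p[0]+b)&((W[...,1]-p[1])*sg>0)&((W[...,1]-p[1])*sg<36)&(abs(W[...,2]-p[2]-25)<14)
            Q=W[m]
            if len(Q)>5: print(n,a,sg,len(Q),np.median(Q,0).round(1),np.percentile(Q[:,2],[10,50,75,95]).round(1))
E
```

```text
[468.9 -84.2  43.1] 47.16328747470584
scene black jaws 76
 lo/hi [ 571.2 -111.6   68.8] [600.8 -55.6  75. ]
  arm 1 36 [585.7 -58.   72.4] [68.9 74.7]
  arm -1 40 [ 587.5 -108.2   72.2] [70.  74.3]
side black jaws 0
scene 30 1 36 [514.5 -59.7  73.7] [65.4 73.7 74.9 75.9]
scene 30 -1 42 [ 515.4 -104.9   72.1] [64.1 72.1 73.9 76.2]
scene 60 1 35 [546.1 -58.   73.5] [66.6 73.5 74.9 76.8]
scene 60 -1 44 [ 544.9 -106.6   73.3] [64.8 73.3 75.9 78.1]
scene 95 1 66 [582.3 -56.6  72.2] [66.5 72.2 73.3 75.4]
scene 95 -1 72 [ 583.4 -107.4   71.6] [66.6 71.6 73.6 75.5]
side -110 1 161 [376.4 -73.8  72.7] [62.7 72.7 74.  75.7]
side -110 -1 81 [378.2 -90.7  73.9] [72.1 73.9 74.6 75.5]
side 30 1 70 [516.7 -59.2  69. ] [62.7 69.  73.2 75.5]
side 30 -1 36 [ 521.7 -105.4   70.2] [62.7 70.2 73.6 75.1]
side 60 1 33 [534.1 -57.5  66. ] [61.5 66.  71.6 74.1]
side 60 -1 15 [ 530.5 -105.7   67. ] [62.4 67.  71.3 74.3]
```

Request:
arm_command([
  [[-0.03,0,-0.01],[0,0,0]],
  [[-0.06,0,-0.01],[0,0,0]],
  [[-0.09,0,-0.01],[0,0,0]],
  [[-0.12,0,-0.01],[0,0,0]],
  [[-0.16,0,-0.01],[0,0,0]],
])

```text
clock: 14.45
position: [509.7, -84.2, 45.4]
ee_rot: [-0.0, 1.0, 0.0, -0.0]
contact_force: [-0.4, 0.5, -0.3]
gripper_width: 47.1
grasp_force: 8.2
```

Request:
arm_command([
  [[0,0,0],[0,0,0]],
  [[0,0,0],[0,0,0]],
  [[0,0,0],[0,0,0]],
])

```text
clock: 14.75
position: [508.5, -84.2, 45.3]
ee_rot: [-0.0, 1.0, 0.0, -0.0]
contact_force: [0.7, -0.5, -1.5]
gripper_width: 47.1
grasp_force: 8.2
```

```bash
python3 look.py l3; python3 kn.py|head -3; python3 go.py 180 509.3 -84.3 45.5
```

```text
[508.5 -84.2  45.3] 47.1197077027769
scene black jaws 93
 lo/hi [ 611.8 -110.7   54.4] [641.8 -54.8  78.2]
  arm 1 46 [629.7 -57.7  73.9] [54.8 76.4]
  arm -1 47 [ 630.4 -107.7   73.6] [61.  78.1]
side black jaws 0
rose scene 209 [625.7 -82.2  91.2]
rose side 0 [626. -79.  90.]
rose both [625.7 -82.2  91.2]
[509.3, -84.3, 45.5] [-0.0028, -0.0003, -0.0002] [-0.0, -0.0002, 0.0001]
```

View pics/l3.png

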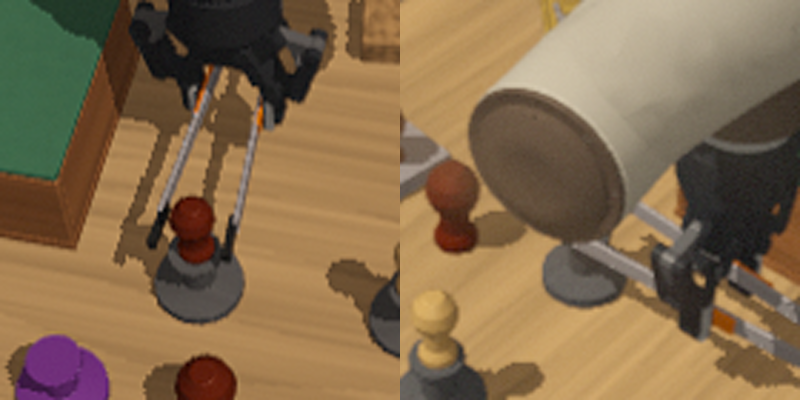

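Jaws straddle the neck at (195,235) in the left crop. Closing in steps, raising slightly because the pads swing forward as they close.

Request:
arm_command([
  [[0,0,-0.002],[0,0,0]],
  [[0,0,-0.004],[0,0,0]],
  [[0,0,-0.004],[0,0,0]],
  [[0,0,-0.004],[0,0,0]],
], grip=0.46)

```text
clock: 15.25
position: [509.1, -84.2, 46.6]
ee_rot: [-0.0, 1.0, 0.0, 0.0]
contact_force: [1.1, 0.7, -0.0]
gripper_width: 39.7
grasp_force: 12.1
```

```bash
python3 look.py l4; python3 kn.py|head -3
```

```text
[509.1 -84.2  46.6] 39.714829443502865
scene black jaws 84
 lo/hi [ 612.8 -101.4   59.7] [641.7 -63.8  77.8]
  arm 1 52 [631.7 -66.3  74. ] [64.6 76.8]
  arm -1 32 [634.5 -98.3  74. ] [67.9 77.6]
side black jaws 0
rose scene 208 [625.3 -82.5  91.5]
rose side 0 [626. -79.  90.]
rose both [625.3 -82.5  91.5]
```

Request:
arm_command([
  [[0,0,-0.001],[0,0,0]],
  [[0,0,-0.002],[0,0,0]],
  [[0,0,-0.002],[0,0,0]],
  [[0,0,-0.002],[0,0,0]],
], grip=0.41)

```text
clock: 15.75
position: [509.1, -84.2, 47.0]
ee_rot: [-0.0, 1.0, 0.0, -0.0]
contact_force: [-0.0, 0.2, -0.8]
gripper_width: 35.4
grasp_force: 28.4
```

Request:
arm_command([
  [[0,0,0],[0,0,0]],
  [[0,0,0],[0,0,0]],
  [[0,0,0],[0,0,0]],
  [[0,0,0],[0,0,0]],
], grip=0.39)

```text
clock: 16.15
position: [509.0, -84.2, 47.0]
ee_rot: [-0.0, 1.0, 0.0, -0.0]
contact_force: [-0.2, -0.5, 0.2]
gripper_width: 34.3
grasp_force: 59.6
```

Request:
arm_command([
  [[0,0,0],[0,0,0]],
  [[0,0,0],[0,0,0]],
  [[0,0,-0.01],[0,0,0]],
  [[0,0,-0.03],[0,0,0]],
  [[0,0,-0.05],[0,0,0]],
], grip=0.405)

```text
clock: 16.65
position: [509.1, -84.2, 59.9]
ee_rot: [-0.0, 1.0, -0.0, -0.0]
contact_force: [-0.5, -0.3, -1.6]
gripper_width: 35.1
grasp_force: 53.1
```

```bash
python3 look.py l5
```

```text
[509.1 -84.2  59.9] 35.11790942796591
scene black jaws 63
 lo/hi [615.8 -97.   78.4] [641.8 -67.6  89.5]
  arm 1 41 [632.4 -69.5  86. ] [79.6 89.5]
  arm -1 22 [637.9 -94.3  85.3] [79.  87.5]
side black jaws 0
```

View pics/l5.png

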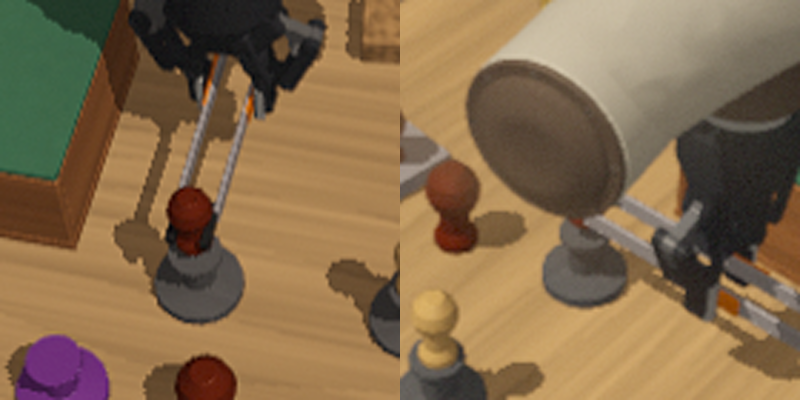

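The knob is rising upright off the stand, ball at left crop (190,207). Continuing straight up to about 100 mm: TCP from 47 to about 147.

Request:
arm_command([
  [[0,0,-0.05],[0,0,0]],
  [[0,0,-0.1],[0,0,0]],
  [[0,0,-0.15],[0,0,0]],
  [[0,0,-0.2],[0,0,0]],
  [[0,0,-0.25],[0,0,0]],
])

```text
clock: 17.25
position: [508.9, -84.2, 122.6]
ee_rot: [-0.0, 1.0, 0.0, -0.0]
contact_force: [-0.8, 0.0, -1.0]
gripper_width: 34.8
grasp_force: 53.1
```

Request:
arm_command([
  [[0,0,-0.04],[0,0,0]],
  [[0,0,-0.07],[0,0,0]],
  [[0,0,-0.09],[0,0,0]],
  [[0,0,-0.1],[0,0,0]],
  [[0,0,-0.1],[0,0,0]],
])

```text
clock: 17.75
position: [509.1, -84.2, 147.1]
ee_rot: [-0.0, 1.0, 0.0, 0.0]
contact_force: [-0.6, 0.7, -1.4]
gripper_width: 34.7
grasp_force: 53.1
```

Request:
arm_command([
  [[0,0,0],[0,0,0]],
  [[0,0,0],[0,0,0]],
  [[0,0,0],[0,0,0]],
])

```text
clock: 18.05
position: [508.9, -84.2, 146.6]
ee_rot: [-0.0, 1.0, -0.0, -0.0]
contact_force: [-0.2, 0.4, -1.1]
gripper_width: 34.5
grasp_force: 53.1
```

```bash
python3 look.py l6; python3 - <<'E'
from h import *
from scipy.optimize import least_squares
z=np.load("scene.npz");i={k:z[k] for k in("fx","fy","cx","cy","k1","extrinsics")};W=cloud(i,z["d"])
def fit(c):
    Q=W[np.linalg.norm(W-np.array(c),axis=-1)<24]; Q=Q[Q[:,2]>c[2]-6];return least_squares(lambda p:np.linalg.norm(Q-p,axis=1)-16,c,loss="soft_l1").x.round(1)
print("rose",fit([626,-83,191]),"beech",fit([624,71,91]))
u,v=w2p(i,[626,-83,170]).astype(int);cv2.imwrite("pics/l7.png",cv2.resize(z["im"][v-80:v+140,u-150:u+150],(800,587)))
E
```

```text
[508.9 -84.2 146.6] 34.525975324575306
scene black jaws 60
 lo/hi [617.2 -96.5 168.4] [641.1 -67.7 175.4]
  arm 1 41 [629.9 -70.  172.8] [168.8 175.3]
  arm -1 19 [637.2 -94.2 173.1] [169.3 174.7]
side black jaws 67
 lo/hi [608.4 -94.7 165.6] [638.2 -66.4 175.1]
  arm 1 47 [627.9 -68.6 171.6] [165.8 174.4]
  arm -1 20 [613.7 -92.6 170.9] [166.8 174.9]
rose [625.4 -82.9 190.4] beech [623.2  70.2  91.1]
```

View pics/l7.png

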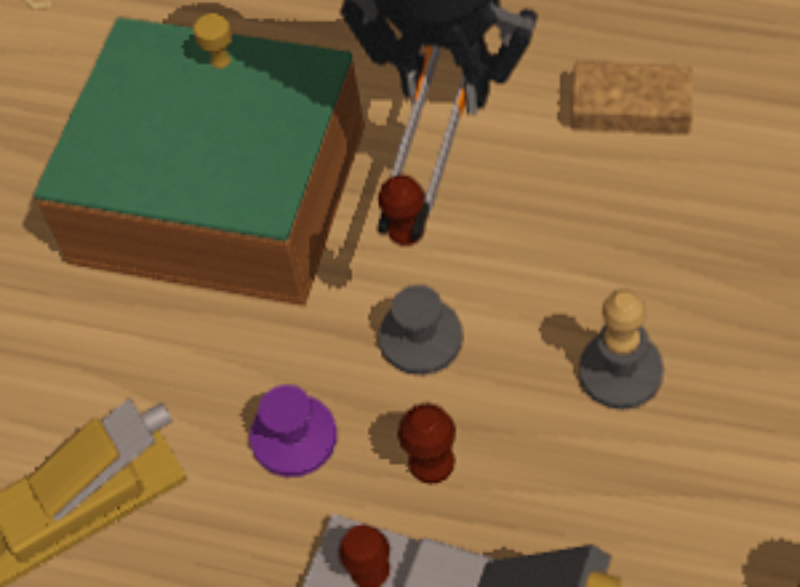

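The crop shows the dark knob upright in the jaws at (402,205), above its empty stand at (418,325). It is up 99 mm. The lid is shut and the pale knob has not moved.

```bash
python3 -c "
from bench import arm
print(arm.job_done())"
```

```text
the job is handed in; nothing more can be done
None
```

The lid is shut and the tongs are holding the dark knob upright by its neck, about 99 mm above its stand; the pale knob is undisturbed and the job is handed in (about 18 s of the 67 s used).

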